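# Press the bush, then hold the drive cover over its housing

### The job

Seat the bush in the nose of the stepped cover plate as it lies in the hand press: push the press lever down to its stop and let it spring back up. Then take the cover out and hold it level and still about 15 mm above the rim of the open drive housing, nose over nose, so that all three threaded holes show wholly through the cover's holes and I can start the screws; finish while holding it there, not resting on anything, and leave the other things on the bench where they are.

Things in the scene. Friction and masses are not known exactly. Their poses are not given: they have to be found in the camera images.
- press: green hand lever press, fixed. Origin on the bench under the ram axis; x points from the open throat back to the column, z up. Base x -140 to +110, y +-55, 30 mm high. Head over it x -20 to +110, y +-30, z 85 to 165 mm. The ram, 18 mm round, ends 51 mm above the bench at rest and drops 14 mm with the lever (stops just short of the cover).
- press_lever (a joint): press lever, rad: 0 = up at rest, 0.75 = down at its stop. Hinge axis: the press's x axis through y = 0, z = 125 mm (press frame). It points to the press's -y side, 0.6 rad above level at rest, 0.15 rad below level at the stop. A spring lifts it back; pushing on the grip takes about 5 N at first, 10 N at the stop.
- lever_grip (a point): middle of the lever's black rubber grip, 125 mm from the hinge axis; the grip is a round bar 20 mm in diameter, about 45 mm long plus round ends; push on it from above. At rest its end reaches 217 mm above the bench: carry things over or around it.
- press_point (a point): point straight under the ram, 35 mm above the bench, where the cover's nose hole lies at the start (upper face of the cover).
- cover: the cover to hold: stepped aluminium plate 5 mm thick, black hub on top, 0.15-0.31 kg. Origin on its underside, x to its nose, z up. Wide part x -65 to 35, y +-42; nose x 35 to 85, y +-20 mm. 17 mm holes at (-53,28), (-53,-28) and, in the nose, (70,0). At first it lies loose on the press base (z 30 mm), nose under the ram, its x along the press's x within 0.05 rad.
- cover_hub (a point): centre of the top of the cover's hub, the place to grip: a black block 40 mm (cover's x) by 24 mm (cover's y) by 30 mm tall, centred at (-20, 0) mm; its top is 35 mm above the cover's underside. Its axes are the cover's.
- housing: open steel drive housing with the same stepped outline as the cover (150 mm long, wide end 84 mm, nose 40 mm), fixed to the bench. Origin on the bench; x points to its nose, z up. Flat rim and three round bosses, all 55 mm above the bench; each boss has an 8 mm dark threaded hole, at the same x, y as the cover's holes.
- cover_hole0 (a point): centre of the cover's hole (wide end, y +28 mm), at its underside
- housing_hole0 (a point): mouth of the threaded hole in the housing's boss (wide end, y +28 mm), 55 mm above the bench; cover_hole0 belongs over it
- cover_hole1 (a point): centre of the cover's hole (wide end, y -28 mm), at its underside
- housing_hole1 (a point): mouth of the threaded hole in the housing's boss (wide end, y -28 mm), 55 mm above the bench; cover_hole1 belongs over it
- cover_hole2 (a point): centre of the cover's hole (nose), at its underside
- housing_hole2 (a point): mouth of the threaded hole in the housing's boss (nose), 55 mm above the bench; cover_hole2 belongs over it
- spray_can: bystander, leave alone: white spray can, 54 mm diameter, 160 mm tall; origin: centre of its foot
- cleaner_bottle: bystander, leave alone: green glass bottle, 60 mm diameter, 170 mm tall; origin: centre of its foot
- bolt_jar: bystander, leave alone: glass jar with steel cap, 60 mm diameter, 70 mm tall; origin: centre of its foot
- wrench: bystander, leave alone: steel open-end wrench lying flat on the bench; origin: on the bench under its middle
- sprocket: bystander, leave alone: dark steel ring, 64 mm outside, 8 mm thick, lying flat; origin: centre of its underside
- flat_cover: bystander, leave alone: another cover, NOT to be used: small plain rectangle 70 x 50 x 5 mm with four small holes and no hub; origin: centre of its underside
- screwdriver: bystander, leave alone: screwdriver lying on the bench; origin: on the bench under its middle
Mind the look-alikes: they are no part of the job. There is more than one size of the cover; the job needs the larger.

How it is judged:
By the outcome, as a careful person would: the job done as asked, in the order asked, and still so for the second after the job is handed in, while the arm keeps its last pose, push and grip.
It also fails if it takes over 64 s, if anything falls off the work surface, if the arm or the gripper's body presses on something with over 40 N, if the wrist force passes 120 N, or if a joint passes its speed limit or range.

### The arm

A 6-joint arm with a two-finger parallel gripper is mounted at the origin on the work surface. World frame = base frame: x ahead of the robot, y to its left, z up, the work surface at z = 0. Lengths are in m, angles in rad, forces in N, time in s.
With the tool pointing down it reaches from about 0.35 to 0.85 m from the base axis. Payload 8.1 kg.
Tool frame: the origin (TCP) lies at the very end of the fingers, on their centre line; the grasp point (between the pads) lies 19 mm behind it; z points along the fingers, y is the line along which they close (so a half turn about z gives the same grasp; the last joint's range is limited). The gripper opens to 93 mm and grips with 3 to 60 N. Pads are 15 mm wide; open, the fingers measure 128 mm over their backs; the gripper's body (75 mm by 188 mm) begins 65 mm behind the grasp point.
Start: joints at [-1.247, 0.13, 1.488, -0, 1.523, -0.085], TCP at [0.239, -0.551, 0.219] pointing down, gripper open.
Joint ranges: [-2.96, 2.96], [-0.89, 2.26], [0.02, 2.5], [-1.34, 4.48], [0, 2.73], [-2.66, 2.66]. Speed limits (rad/s): [2.39, 2.39, 2.79, 3.14, 3.14, 3.14].

### API

Orientations are given as a rotation vector (axis times angle).
In Python, from plant import monitor, eyes, ticket gives the robot as it stands.
- The arm moves only by the tool arm_command, never from a script. Its argument "deltas" is a list that holds one entry, the list of rows, each a list of 6 numbers: the shift along the world's x, y, z in cm, then the turn, a rotation vector about the world's x, y, z in degrees. In form: [[[tx, ty, tz, rx, ry, rz], ...]]. A call has 1 to 12 rows; each row shifts and turns the commanded pose from where the row before left it; what a row does not reach is not made up. A row lasts 1/12 s, in which the tool goes at most 41.7 mm and 7.16 degrees, less where a joint would pass 70% of its speed; a pose out of reach is approached as far as the arm can. A call is refused whole if a number of a shift passes 4.17 or a number of a turn 7.16, either way. A call with a gripper value outside its range is refused whole. "gripper" is the opening, from -1 (shut) to 1 (fully open), set as the call begins (left out, the last holds). The fingers move at their own pace and stop on an object; "squeeze" is the grip in N (left out, the last holds). Time passes only in rows, so rows that do not move let the fingers close. It gives the time, the measured TCP pose, the force, the opening and the grip force at its end, in the units of the state.
- monitor.read_state(): the state, without advancing time (a new reading comes with each control period).
- eyes.read_camera(name): name is "scene" or "top" or "wrist"; returns the picture (384x512x3 uint8, blue, green, red); there is no depth.
- eyes.camera_model(name): a dict with "fx", "fy", "cx", "cy" (pixels), "rvec" (rotation vector, rad) and "tvec" (3), from world to camera coordinates, as OpenCV has them. Camera axes: x right, y down, z forward; pixel columns grow to the right and rows downward; lengths in m; the calibration is good to about 2 mm. A picture is of the moment at which its call begins: read the wrist's pose just before it. camera_model takes no time and is no camera call; for the wrist camera it gives the pose at the moment of the call.
- ticket.close_job(): hands the job in; it is judged then, once.
The state is a dict: "t": time; "q": joint angles; "dq": joint speeds; "joint_torque": joint torques, N m; "tool_pos": TCP position; "orientation": TCP orientation; "force": force on the tool from outside, world axes, zero at the start; "wrist_torque": the same for the moment, N m; "opening": finger opening in m; "gripper_force": force on a finger pad.
Only numpy, scipy, OpenCV 4.12 (cv2) and the standard library are available. Lean on these libraries where they do the work, as an engineer would, in place of code of your own. Each camera call takes 0.05 s, during which the arm holds its last target. There are 200 camera calls.

## Working session

There is one attempt and no reset: what is moved stays moved. The work goes in short steps, Python scripts to look and compute and a tool call to move; the robot and the scene stay as the last step left them, time stands still between calls to the robot, and variables do not carry over. Pictures are saved under pics/ and viewed, at most 10 in all, crops included, and the job is handed in when it is done.

Besides the shell and the picture viewer there is one more tool, called as name(argument=value, ...), one argument or row to a line, values as JSON. arm_command: Moves the arm, as the interface text tells. Its arguments: {"type":"object","properties":{"deltas":{"type":"array"},"gripper":{"type":"number"},"squeeze":{"type":"number"}},"required":["deltas"]}

```bash
mkdir -p pics; cat > h.py <<'E'
import numpy as np, cv2
from plant import monitor, eyes, ticket
def cam(n):
    m=eyes.camera_model(n); K=np.array([[m['fx'],0,m['cx']],[0,m['fy'],m['cy']],[0,0,1.]])
    return K,np.array(m['rvec'],float),np.array(m['tvec'],float)
def ray(n,px,z,c=None):
    K,r,t=c or cam(n); R=cv2.Rodrigues(r)[0]; C=-R.T@t
    d=R.T@np.linalg.inv(K)@np.array([px[0],px[1],1.]); return C+d*(z-C[2])/d[2]
def proj(n,P,c=None):
    K,r,t=c or cam(n); return cv2.projectPoints(np.array(P,float).reshape(-1,3),r,t,K,None)[0].reshape(-1,2)
E
python3 - <<'E'
from h import *
a=eyes.read_camera('scene');b=eyes.read_camera('top')
cv2.imwrite('pics/scene.png',a);cv2.imwrite('pics/top.png',b)
cv2.imwrite('pics/scene_b.png',cv2.resize(a,(800,600),interpolation=cv2.INTER_CUBIC));cv2.imwrite('pics/top_b.png',cv2.resize(b,(800,600),interpolation=cv2.INTER_CUBIC))
for n in('scene','top'):
    K,r,t=cam(n);print(n,K[0,0],-cv2.Rodrigues(r)[0].T@t)
print(monitor.read_state())
E
```

```text
scene 416.7424834352059 [1.1640776  0.55685322 1.03043148]
top 455.3157791480276 [0.18526032 0.00751425 1.66619297]
{'t': 0.1, 'q': array([-1.24739200e+00,  1.31095116e-01,  1.48920316e+00, -7.24223330e-06,
        1.52306895e+00, -8.53768492e-02]), 'dq': array([-1.97439668e-05, -1.16039129e-03, -7.29061390e-04, -2.73541593e-04,
       -1.12070577e-03, -1.11286096e-04]), 'joint_torque': array([ 1.52084809e-03, -5.61340821e+01, -4.93095052e+01,  7.70611363e-02,
        2.91983318e-02, -5.56491318e-05]), 'tool_pos': array([ 0.23834789, -0.55002046,  0.21766874]), 'orientation': array([-3.07447532e+00, -6.37293606e-01,  3.42058371e-04]), 'force': array([-0.03423825,  0.16249027,  0.06641328]), 'wrist_torque': array([-0.01040743,  0.01961217, -0.0082648 ]), 'gripper_force': 0.0, 'opening': 0.09279389103610639}
```

View pics/scene_b.png

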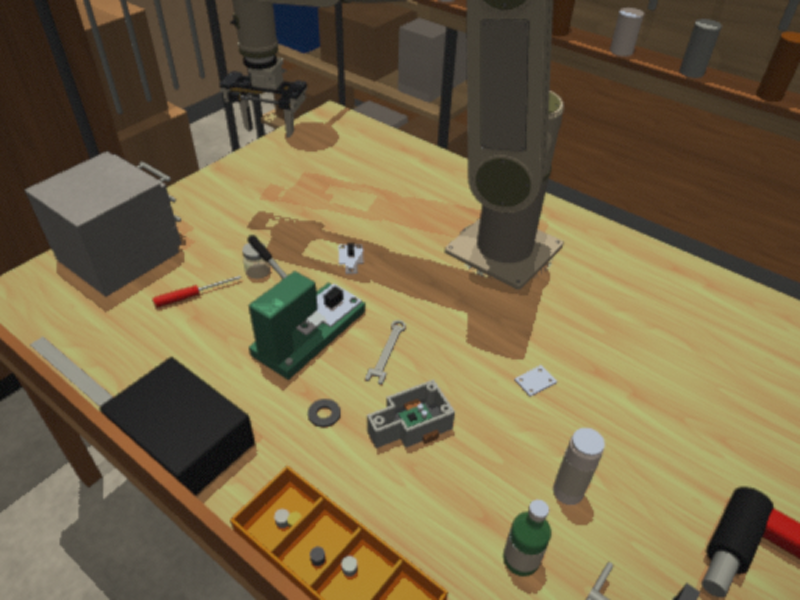

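View pics/top_b.png

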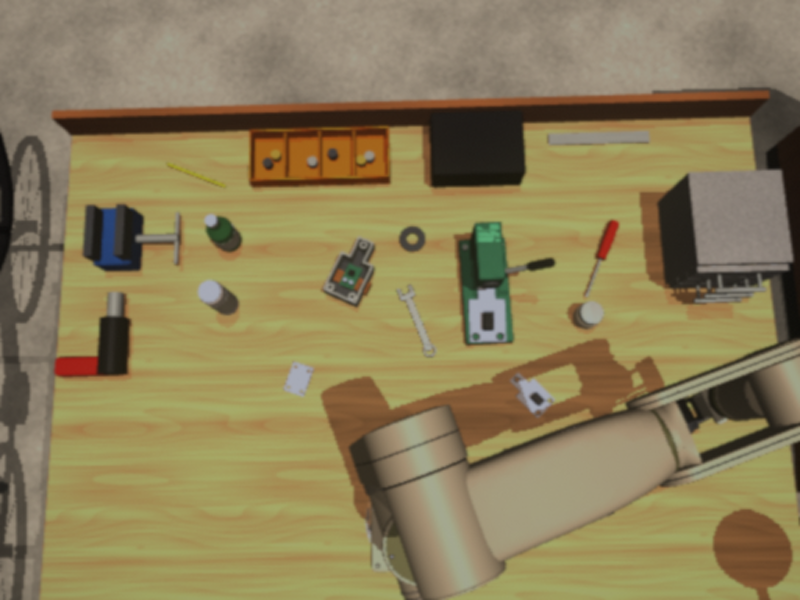

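The scene view shows the press with the larger hubbed cover at about (325,305), the housing at (412,415) and a small hubbed look-alike at (350,257). In the top view the press is at (487,285) with its lever grip at (540,264). The housing is at (350,272) with its nose at (364,245).

The cover candidates are the cover on the press at (487,318), the small loose one at (533,393) and the flat one at (299,378). The one on the press fits, because it is large, has a hub and its nose is under the ram. I'll confirm that in an enlarged crop.

```bash
python3 - <<'E'
import cv2,numpy as np
b=cv2.imread('pics/top.png'); s=cv2.imread('pics/scene.png')
def c(im,x,y,w,h,f):return cv2.resize(im[y:y+h,x:x+w],None,fx=f,fy=f,interpolation=cv2.INTER_CUBIC)
# press crop x 280-380,y130-230 ; housing x 195-255,y145-205
cv2.imwrite('pics/c1.png',np.hstack([c(b,290,135,75,100,5),c(b,200,145,53,62.5.__int__(),8)[:500]]) if 0 else np.hstack([c(b,285,135,80,100,5),c(b,200,145,50,62,8)[:496].copy() if 0 else cv2.copyMakeBorder(c(b,200,145,50,62,8),0,4,0,0,0)]))
cv2.imwrite('pics/c2.png',c(s,155,165,140,120,5))
E
```

```text
(no output)
```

View pics/c1.png

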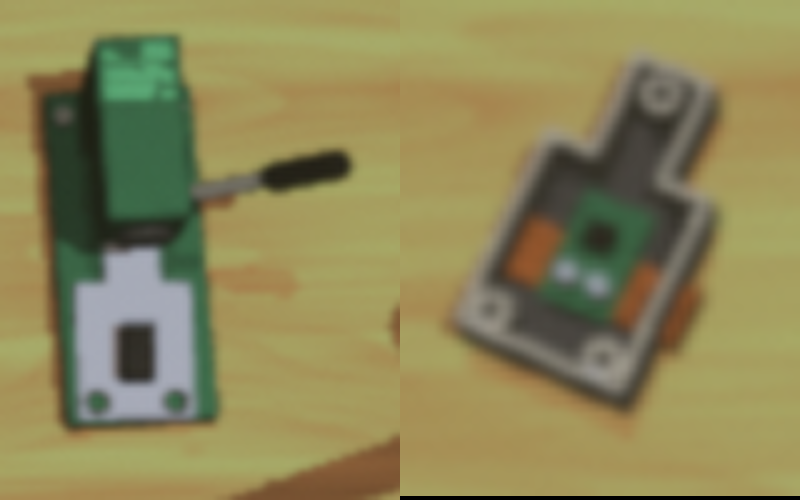

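View pics/c2.png

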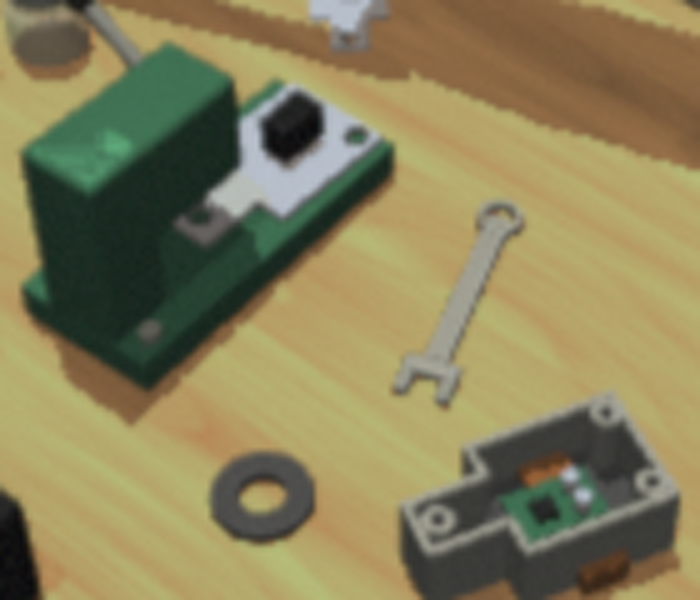

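c1 shows the larger cover in the press, with the hub top near (136,350), wide-end holes at (97,402) and (176,401), and the grip centre at (307,171). The housing's threaded bosses are at (659,94), (489,309) and (604,356). c2 confirms the same cover lying in the press, and shows the housing bosses at (437,518), (605,411) and (652,482).

```bash
cat >> h.py <<'E'
from scipy.optimize import least_squares
def fit(obs,x0):  # obs: list (cam, local xyz, pixel); unknown x,y,yaw ; z known in local
    cs={n:cam(n) for n in {o[0] for o in obs}}
    def W(p,l): c,s=np.cos(p[2]),np.sin(p[2]); return [p[0]+c*l[0]-s*l[1],p[1]+s*l[0]+c*l[1],l[2]]
    f=lambda p:np.concatenate([proj(n,W(p,l),cs[n])[0]-px for n,l,px in obs])
    r=least_squares(f,x0); return r.x, r.fun.reshape(-1,2).round(2)
def T(u,v): return np.array([285+(u+.5)/5-.5,135+(v+.5)/5-.5])
def H(u,v): return np.array([200+(u-400+.5)/8-.5,145+(v+.5)/8-.5])
def S(u,v): return np.array([155+(u+.5)/5-.5,165+(v+.5)/5-.5])
E
python3 - <<'E'
from h import *
L=[(.070,0,.055),(-.053,.028,.055),(-.053,-.028,.055)]
ht=[('top',l,H(*p)) for l,p in zip(L,[(659,94),(489,309),(604,356)])]
hs=[('scene',l,S(*p)) for l,p in zip(L,[(437,518),(652,482),(605,411)])]
for o in(ht,hs,ht+hs): print('H',*fit(o,[.5,.1,-.4]))
z=.034
ct=[('top',(-.053,.028,z),T(97,402)),('top',(-.053,-.028,z),T(176,401)),('top',(-.065,.042,.035),T(77,423)),('top',(-.065,-.042,.035),T(198,421)),('top',(.035,.042,.035),T(75,283)),('top',(.035,-.042,.035),T(193,282))]
cs=[('scene',(-.053,.028,z),S(356,134))]
cs2=[('scene',(-.053,-.028,z),S(356,134))]
for o in(ct,ct+cs,ct+cs2): print('C',*fit(o,[.4,-.15,0]))
print('grip',ray('top',T(307,171),.1956),[ray('top',T(*p),z) for p,z in [((270,178),.18),((345,163),.205)]])
print('base corners',[ray('top',T(*p),.03) for p in[(68,428),(215,418),(45,93)]])
print(ray('top',T(136,350),.06))
E
```

```text
H [ 0.56721772  0.14844989 -0.43890245] [[ 0.01 -0.22]
 [ 0.17 -0.  ]
 [-0.17  0.21]]
H [ 0.56350419  0.14519385 -0.45022595] [[ 0.02  0.05]
 [-0.18 -0.16]
 [ 0.17  0.12]]
H [ 0.56530099  0.14670267 -0.44586896] [[ 0.61  0.33]
 [ 0.58  0.42]
 [ 0.2   0.73]
 [ 0.07  0.82]
 [-0.12  0.43]
 [ 0.15  0.7 ]]
C [ 0.46094785 -0.16716642 -0.01763224] [[ 0.2   0.3 ]
 [-0.06  0.39]
 [ 0.41 -0.6 ]
 [-0.43 -0.37]
 [ 0.19  0.14]
 [-0.32  0.16]]
C [ 0.46059268 -0.16730979 -0.0126178 ] [[ 0.32  0.44]
 [ 0.06  0.45]
 [ 0.55 -0.45]
 [-0.29 -0.33]
 [ 0.19  0.29]
 [-0.33  0.2 ]
 [-0.01  1.04]]
C [ 0.45859073 -0.1628845  -0.08100761] [[-1.89  0.47]
 [-2.15  1.53]
 [-1.89 -0.69]
 [-2.73  1.02]
 [-0.34  0.1 ]
 [-0.85  1.56]
 [-9.51 -5.78]]
grip [ 0.53809777 -0.26855009  0.1956    ] [array([ 0.53767767, -0.2465029 ,  0.18      ]), array([ 0.54059793, -0.29205794,  0.205     ])]
base corners [array([ 0.39171479, -0.1162138 ,  0.03      ]), array([ 0.39636263, -0.22250398,  0.03      ]), array([ 0.64249148, -0.10900273,  0.03      ])]
[ 0.44267446 -0.1645881   0.06      ]
```

arm_command(
  deltas=[
    [[1.5, 1.3, 2.0, 0, 0, 5], [2.5, 2.2, 1.5, 0, 0, 5.6], [2.5, 2.2, 1.0, 0, 0, 5.6], [2.5, 2.2, 0.5, 0, 0, 5.6], [2.5, 2.2, 0, 0, 0, 5.6], [2.7, 2.4, 0, 0, 0, 5.6], [2.7, 2.4, 0, 0, 0, 5.6], [2.7, 2.4, 0, 0, 0, 5.6], [2.7, 2.4, 0, 0, 0, 5.6], [2.7, 2.4, 0, 0, 0, 5.6], [2.7, 2.4, 0, 0, 0, 5.6], [2.3, 1.9, -1, 0, 0, 5.6]],
  ],
  gripper=-1,
)

```text
t: 1.1
tool_pos: [0.5407, -0.2848, 0.2604]
orientation: [2.213, 2.226, 0.002]
force: [-0.4, -0.1, 0.4]
opening: 0.0175
gripper_force: 0.0
```

```bash
cat >> h.py <<'E'
def st():
    s=monitor.read_state(); R=cv2.Rodrigues(s['orientation'])[0]
    print('t',round(s['t'],2),'pos',s['tool_pos'].round(4),'yaw y',np.degrees(np.arctan2(R[1,1],R[0,1])).round(2),'z',R[:,2].round(4),'F',s['force'].round(2),'op',round(s['opening'],4),'gf',round(s['gripper_force'],1),'q',s['q'].round(2)); return s
E
python3 - <<'E'
from h import *
st()
cv2.imwrite('pics/w0.png',eyes.read_camera('wrist'))
print(proj('wrist',[[.537,-.2695,.1956],[.537,-.29,.2]]))
E
```

```text
t 1.1 pos [ 0.5407 -0.2848  0.2604] yaw y 0.35 z [ 0.0026 -0.0011 -1.    ] F [-0.44 -0.1   0.36] op 0.0175 gf 0.0 q [-0.57  0.14  1.4   0.    1.6  -0.58]
[[250.37785917 192.1560377 ]
 [249.98734366 218.47491199]]
```

arm_command(
  deltas=[
    [[-0.2, 0.5, -1.5, 0, 0, 0], [-0.2, 0.5, -1.5, 0, 0, 0.6], [0, 0, -1, 0, 0, 0.6], [0, 0, -1, 0, 0, 0], [0, -0.2, -0.8, 0, 0, 0], [0, -0.3, -0.8, 0, 0, 0], [0, -0.3, -0.8, 0, 0, 0], [0, -0.3, -0.8, 0, 0, 0], [0, -0.2, -0.8, 0, 0, 0], [0, -0.2, -0.8, 0, 0, 0], [0, -0.1, -0.8, 0, 0, 0], [0, 0, -0.8, 0, 0, 0]],
  ],
)

```text
t: 2.15
tool_pos: [0.5355, -0.2954, 0.1462]
orientation: [2.196, 2.239, -0.001]
force: [0.5, -4.7, 7.7]
opening: 0.0006
gripper_force: 3.7
```

arm_command(
  deltas=[
    [[0, 0, -0.7, 0, 0, 0], [0, 0, -0.6, 0, 0, 0], [0, 0, -0.5, 0, 0, 0], [0, 0, -0.4, 0, 0, 0], [0, 0, -0.3, 0, 0, 0], [0, 0, -0.2, 0, 0, 0], [0, 0, 0, 0, 0, 0]],
  ],
)

```text
t: 2.73
tool_pos: [0.5355, -0.2957, 0.1194]
orientation: [2.196, 2.239, -0.001]
force: [0.2, -5.9, 9.7]
opening: 0.0005
gripper_force: 4.7
```

```bash
python3 -c "
from h import *
st()"
```

```text
t 2.73 pos [ 0.5355 -0.2957  0.1194] yaw y 1.12 z [ 0.0034 -0.0043 -1.    ] F [ 0.23 -5.91  9.65] op 0.0005 gf 4.7 q [-0.59  0.22  1.57 -0.    1.34 -0.61]
```

arm_command(
  deltas=[
    [[0, 0, -0.2, 0, 0, 0], [0, 0, -0.2, 0, 0, 0], [0, 0, 0, 0, 0, 0]],
  ],
)

```text
t: 2.98
tool_pos: [0.5356, -0.2956, 0.1166]
orientation: [2.195, 2.239, -0.001]
force: [-2.7, -3.3, 12.9]
opening: 0.001
gripper_force: 6.8
```

arm_command(
  deltas=[
    [[0, 0, -0.2, 0, 0, 0], [0, 0, 0, 0, 0, 0], [0, 0, 0, 0, 0, 0]],
  ],
)

```text
t: 3.23
tool_pos: [0.5357, -0.2957, 0.1162]
orientation: [2.195, 2.239, -0.001]
force: [-7.0, -0.8, 22.8]
opening: 0.0004
gripper_force: 11.6
```

arm_command(
  deltas=[
    [[0, 0, 0.6, 0, 0, 0], [0, 0, 1.2, 0, 0, 0], [0, 0, 1.5, 0, 0, 0], [0, 0, 1.8, 0, 0, 0], [0, 0, 2, 0, 0, 0], [0, 0, 2.2, 0, 0, 0], [0, 0, 2.4, 0, 0, 0], [0, 0, 2.4, 0, 0, 3], [0, 0, 2, 0, 0, 5], [-0.5, 0.5, 0.5, 0, 0, 6], [-1, 1, 0, 0, 0, 6], [-1, 1, 0, 0, 0, 6]],
  ],
)

```text
t: 4.23
tool_pos: [0.5095, -0.2685, 0.2781]
orientation: [1.631, 2.684, -0.0]
force: [0.4, 0.3, -0.6]
opening: 0.0004
gripper_force: 0.0
```

arm_command(
  deltas=[
    [[-1, 1.3, 0, 0, 0, 6], [-1, 1.3, 0, 0, 0, 6], [-1, 1.3, 0, 0, 0, 6], [-1, 1.3, 0, 0, 0, 6], [-1, 1.3, 0, 0, 0, 6], [-1, 1.3, 0, 0, 0, 6], [-1, 1.3, 0, 0, 0, 6], [0, 0.9, 0, 0, 0, 6], [0, 0, 0, 0, 0, 6], [0, 0, 0, 0, 0, 6], [0, 0, 0, 0, 0, 2], [0, 0, 0, 0, 0, 0]],
  ],
  gripper=0.2,
)

```text
t: 5.23
tool_pos: [0.4394, -0.1681, 0.2775]
orientation: [-0.02, -3.142, 0.0]
force: [0.0, 0.1, 0.4]
opening: 0.0558
gripper_force: 0.0
```

```bash
python3 - <<'E'
from h import *
s=st()
im=eyes.read_camera('wrist')
a=.0
c=cam('wrist')
P=lambda x,y,z:[.461+x*1-y*-.015,-.167+x*-.015+y,z]
print(proj('wrist',[P(-.053,.028,.035),P(-.053,-.028,.035),P(-.02,0,.065),P(.07,0,.035)],c))
t=eyes.read_camera('top')
big=np.hstack([cv2.resize(im,(512,384)),cv2.resize(t[130:226,290:362],(288,384),interpolation=cv2.INTER_CUBIC)])
cv2.imwrite('pics/w1.png',big)
E
```

```text
t 5.23 pos [ 0.4394 -0.1681  0.2775] yaw y 89.27 z [-0.e+00 -1.e-04 -1.e+00] F [0.01 0.06 0.36] op 0.0558 gf 0.0 q [-0.47 -0.24  1.74 -0.    1.64 -2.03]
[[279.67207769 142.50080353]
 [238.41491875 142.51207334]
 [259.11670621 170.72788277]
 [258.9784795  227.09837956]]
```

View pics/w1.png

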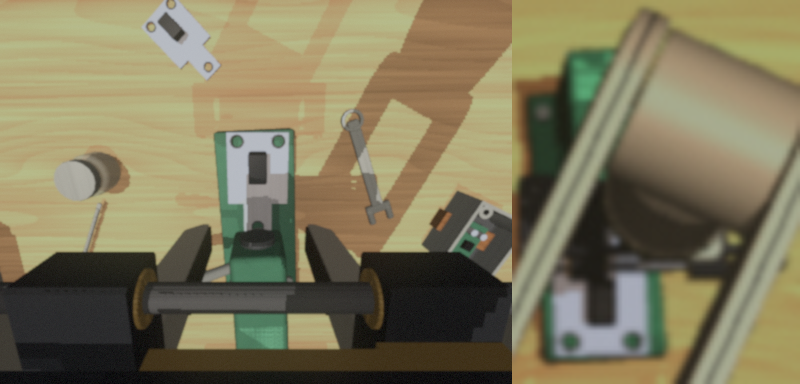

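The wrist view shows the cover's wide-end holes at (278,142) and (237,142), against predicted (280,143) and (238,143). The small look-alike at (180,35) is elsewhere and the hub is under the gripper, so I'm descending.

arm_command(
  deltas=[
    [[0.1, 0, -2, 0, 0, 0], [0, 0, -2.5, 0, 0, 0], [0, 0, -2.5, 0, 0, 0], [0, 0, -2.5, 0, 0, 0], [0, 0, -2.5, 0, 0, 0], [0, 0, -2.5, 0, 0, 0], [0, 0, -2.3, 0, 0, 0], [0, 0, -2, 0, 0, 0], [0, 0, -1.8, 0, 0, 0], [0, 0, -1.5, 0, 0, 0], [0, 0, -1, 0, 0, 0], [0, 0, -0.5, 0, 0, 0]],
  ],
)

```text
t: 6.33
tool_pos: [0.4395, -0.1673, 0.04]
orientation: [-0.024, -3.139, -0.002]
force: [0.9, 0.3, -0.2]
opening: 0.0556
gripper_force: 0.0
```

arm_command(
  deltas=[
    [[0, 0, 0, 0, 0, 0], [0, 0, 0, 0, 0, 0], [0, 0, 0, 0, 0, 0], [0, 0, 0, 0, 0, 0], [0, 0, 0, 0, 0, 0], [0, 0, 0, 0, 0, 0], [0, 0, 0, 0, 0, 0], [0, 0, 0, 0, 0, 0], [0, 0, 0, 0, 0, 0], [0, 0, 0, 0, 0, 0]],
  ],
  gripper=-1,
  squeeze=45,
)

```text
t: 7.17
tool_pos: [0.4411, -0.1679, 0.0425]
orientation: [0.021, 3.14, -0.001]
force: [-1.2, -0.9, 6.8]
opening: 0.0233
gripper_force: 45.0
```

```bash
python3 - <<'E'
from h import *
st()
t=eyes.read_camera('scene')
cv2.imwrite('pics/s2.png',cv2.resize(t[110:260,130:320],(760,600),interpolation=cv2.INTER_CUBIC))
E
```

```text
t 7.17 pos [ 0.4411 -0.1679  0.0425] yaw y 89.22 z [ 1.2e-03 -7.0e-04 -1.0e+00] F [-1.16 -0.88  6.79] op 0.0233 gf 45.0 q [-0.47 -0.05  2.01 -0.    1.18 -2.03]
```

View pics/s2.png

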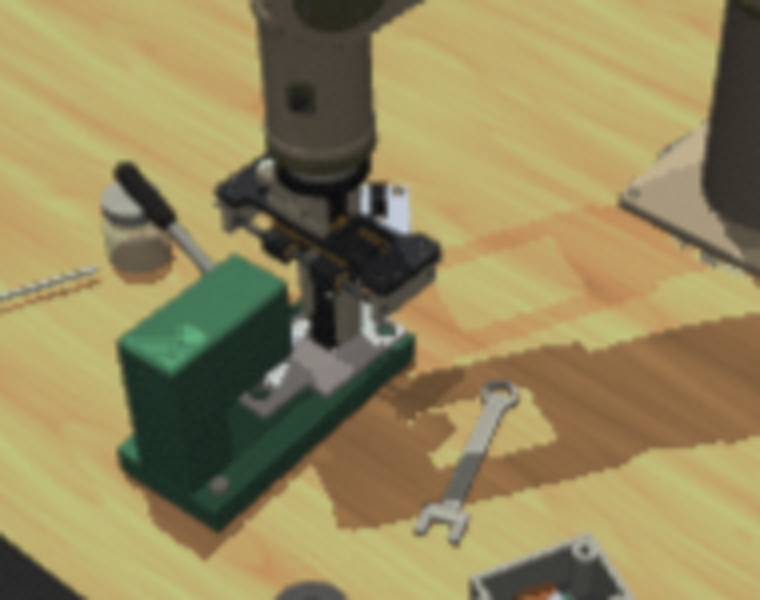

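The picture shows the lever sprung back up (grip at (145,195)) and the fingers on the hub. I'll lift 5 mm, then draw the cover out of the throat.

arm_command(
  deltas=[
    [[0, 0, 0.1, 0, 0, 0], [0, 0, 0.2, 0, 0, 0], [0, 0, 0.2, 0, 0, 0], [0, 0, 0, 0, 0, 0], [-0.3, 0, 0, 0, 0, 0], [-0.5, 0, 0, 0, 0, 0]],
  ],
)

```text
t: 7.72
tool_pos: [0.4324, -0.1675, 0.0465]
orientation: [-0.021, -3.141, -0.0]
force: [0.5, 0.2, -2.0]
opening: 0.0238
gripper_force: 45.0
```

arm_command(
  deltas=[
    [[-0.8, 0, 0, 0, 0, 0], [-1, 0, 0, 0, 0, 0], [-1, 0, 0, 0, 0, 0], [-1, 0, 0, 0, 0, 0], [-1, 0, 0, 0, 0, 0], [-1, 0, 0.2, 0, 0, 0], [-1, 0, 0.5, 0, 0, 0], [-0.8, 0, 0.8, 0, 0, 0], [-0.5, 0, 1, 0, 0, 0], [-0.2, 0, 1, 0, 0, 0], [0, 0, 1, 0, 0, 0], [0, 0, 1, 0, 0, 0]],
  ],
)

```text
t: 8.72
tool_pos: [0.3495, -0.1676, 0.1026]
orientation: [0.022, 3.141, -0.0]
force: [0.9, 0.2, -1.9]
opening: 0.0237
gripper_force: 45.0
```

```bash
python3 -c "
from h import *
st()"
```

```text
t 8.72 pos [ 0.3495 -0.1676  0.1026] yaw y 89.21 z [ 6.e-04 -3.e-04 -1.e+00] F [ 0.89  0.24 -1.89] op 0.0237 gf 45.0 q [-0.58 -0.4   2.19  0.    1.36 -2.14]
```

arm_command(
  deltas=[
    [[0, 0.6, 1, 0, 0, 0], [0, 1.2, 1, 0, 0, 0], [0, 1.8, 1, 0, 0, -1], [0, 2.2, 0.8, 0, 0, -2], [0.3, 2.2, 0.5, 0, 0, -2], [0.8, 2.2, 0, 0, 0, -2], [1.2, 2.2, 0, 0, 0, -2], [1.4, 2.2, 0, 0, 0, -2], [1.5, 2.2, 0, 0, 0, -2], [1.6, 2.2, 0, 0, 0, -2], [1.6, 2.1, 0, 0, 0, -2], [1.6, 2.1, 0, 0, 0, -2]],
  ],
)

```text
t: 9.72
tool_pos: [0.4502, 0.0664, 0.1451]
orientation: [0.541, 3.094, 0.0]
force: [0.4, -0.7, -2.7]
opening: 0.0237
gripper_force: 45.0
```

arm_command(
  deltas=[
    [[1.6, 2, 0, 0, 0, -2], [1.6, 2, 0, 0, 0, -2], [1.6, 1.8, 0, 0, 0, -1.7], [1.5, 1.4, 0, 0, 0, 0], [1.3, 1, 0, 0, 0, 0], [1, 0.6, -0.3, 0, 0, 0], [0.6, 0.3, -0.6, 0, 0, 0], [0.4, 0, -0.8, 0, 0, 0], [0.1, 0, -0.8, 0, 0, 0], [0, 0, -0.6, 0, 0, 0], [0, 0, -0.2, 0, 0, 0], [0, 0, 0, 0, 0, 0]],
  ],
)

```text
t: 10.72
tool_pos: [0.5453, 0.1549, 0.1104]
orientation: [-0.693, -3.062, 0.002]
force: [-0.8, 0.2, -2.4]
opening: 0.0234
gripper_force: 45.0
```

```bash
python3 - <<'E'
from h import *
st()
c=cam('wrist'); im=eyes.read_camera('wrist')
cv2.imwrite('pics/w3.png',im); print(-cv2.Rodrigues(c[1])[0].T@c[2])
a=-.446
P=lambda l:[.5653+np.cos(a)*l[0]-np.sin(a)*l[1],.1467+np.sin(a)*l[0]+np.cos(a)*l[1],l[2]]
L=[(-.053,.028),(-.053,-.028),(.07,0)]
for n in('wrist','top','scene'): print(n,proj(n,[P((*l,.055)) for l in L]).round(1).tolist())
t=eyes.read_camera('top');s=eyes.read_camera('scene')
cv2.imwrite('pics/t3.png',t);cv2.imwrite('pics/s3.png',s)
big=np.hstack([cv2.resize(im[:300,100:412],(416,400)),cv2.resize(s[225:305,215:315],(384,307),interpolation=cv2.INTER_CUBIC)[:400] if 0 else cv2.copyMakeBorder(cv2.resize(s[225:305,220:300],(384,384),interpolation=cv2.INTER_CUBIC),0,16,0,0,0)])
cv2.imwrite('pics/m3.png',big)
E
```

```text
t 10.72 pos [0.5453 0.1549 0.1104] yaw y 64.49 z [-2.3e-03 -5.0e-04 -1.0e+00] F [-0.76  0.15 -2.44] op 0.0234 gf 45.0 q [ 0.19  0.12  1.7  -0.    1.32 -0.94]
[0.47902984 0.18644866 0.27858948]
wrist [[296.3, 167.6], [222.5, 167.5], [259.0, 307.5]]
top [[211.3, 183.6], [225.3, 189.8], [232.6, 156.6]]
scene [[284.9, 261.4], [275.7, 247.5], [242.1, 269.0]]
```

View pics/m3.png

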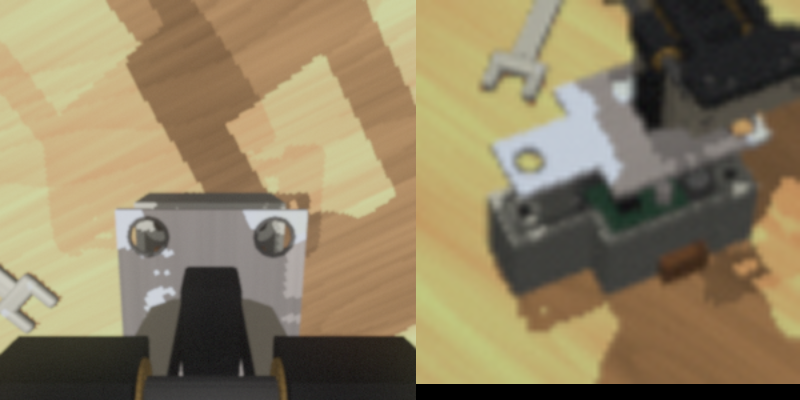

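The wrist view shows the two wide-end holes at (149,237) and (274,237) with the housing bosses visible through them. The scene view shows the cover level over the housing, nose over nose. I'll lower it to working height and measure again.

arm_command(
  deltas=[
    [[0.1, 0, -0.3, 0, 0, 0], [0.1, 0, -0.5, 0, 0, 0], [0, 0, -0.5, 0, 0, 0], [0, 0, -0.5, 0, 0, 0], [0, 0, -0.4, 0, 0, 0], [0, 0, -0.3, 0, 0, 0], [0, 0, -0.2, 0, 0, 0], [0, 0, 0, 0, 0, 0], [0, 0, 0, 0, 0, 0], [0, 0, 0, 0, 0, 0], [0, 0, 0, 0, 0, 0]],
  ],
)

```text
t: 11.78
tool_pos: [0.5488, 0.1555, 0.085]
orientation: [0.693, 3.064, 0.0]
force: [0.6, -0.5, -1.9]
opening: 0.0237
gripper_force: 45.0
```

```bash
python3 - <<'E'
from h import *
st()
c=cam('wrist'); im=eyes.read_camera('wrist'); s=eyes.read_camera('scene')
cv2.imwrite('pics/w4.png',im);cv2.imwrite('pics/s4.png',s)
a=-.446
P=lambda l:[.5653+np.cos(a)*l[0]-np.sin(a)*l[1],.1467+np.sin(a)*l[0]+np.cos(a)*l[1],l[2]]
L=[(-.053,.028),(-.053,-.028),(.07,0)]
for z in(.055,.07,.075):
  for n in('wrist','scene'): print(z,n,proj(n,[P((*l,z)) for l in L]).round(1).tolist())
# wrist crop x 195-325, y 150-200 (f6) ; scene crop x 225-300,y 230-285 (f 8)
A=cv2.resize(im[135:185,195:325],None,fx=6,fy=6,interpolation=cv2.INTER_CUBIC)
B=cv2.resize(s[240:280,228:300],None,fx=7,fy=7,interpolation=cv2.INTER_CUBIC)
cv2.imwrite('pics/m4.png',np.vstack([A,cv2.copyMakeBorder(B,0,0,0,780-B.shape[1],0)]))
E
```

```text
t 11.78 pos [0.5488 0.1555 0.085 ] yaw y 64.52 z [ 6.e-04  1.e-04 -1.e+00] F [ 0.59 -0.45 -1.88] op 0.0237 gf 45.0 q [ 0.19  0.15  1.71 -0.    1.27 -0.94]
0.055 wrist [[298.7, 171.1], [215.4, 171.0], [256.9, 325.9]]
0.055 scene [[284.9, 261.4], [275.7, 247.5], [242.1, 269.0]]
0.07 wrist [[301.9, 175.9], [212.1, 175.8], [256.9, 340.1]]
0.07 scene [[285.3, 258.3], [276.1, 244.3], [242.1, 265.9]]
0.075 wrist [[303.1, 177.6], [210.9, 177.5], [256.9, 345.3]]
0.075 scene [[285.4, 257.2], [276.2, 243.2], [242.1, 264.8]]
```

View pics/m4.png

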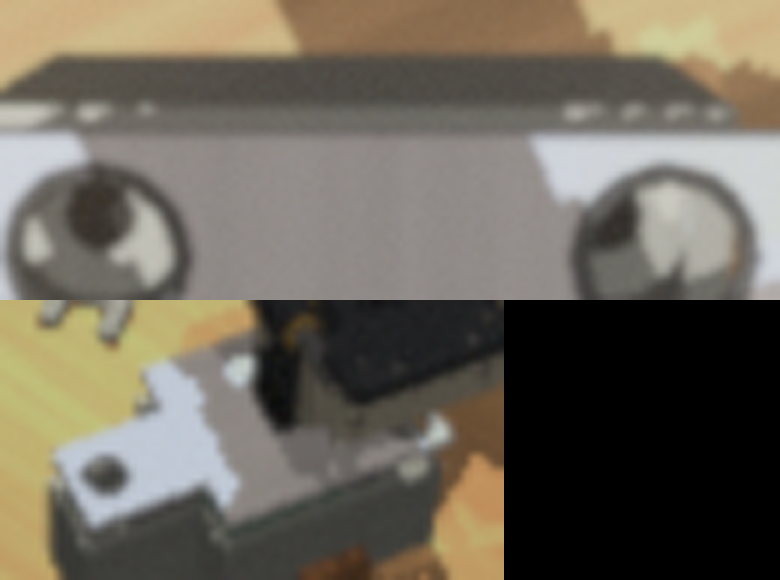

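```bash
python3 - <<'E'
from h import *
c=cam('wrist'); W=lambda u,v:(195+(u+.5)/6-.5,135+(v+.5)/6-.5)
h=[ray('wrist',W(*p),.055,c) for p in[(600,220),(98,213)]]
k=[ray('wrist',W(*p),.0775,c) for p in[(664,255),(98,250)]]
for n,q in(('H',h),('C',k)):
    d=q[0]-q[1]; print(n,(q[0]+q[1])/2,np.linalg.norm(d),np.degrees(np.arctan2(d[1],d[0]))-90)
p=(242.6,264.4); print('nose cover scene',ray('scene',p,.0775)); print('expected', [.5653+.07*np.cos(.446),.1467-.07*np.sin(.446)])
E
```

```text
H [0.51598859 0.16709082 0.055     ] 0.056170675188453055 -26.285946016173177
C [0.51678231 0.17063938 0.0775    ] 0.05644405167066917 -25.992055914266246
nose cover scene [0.62785253 0.11786669 0.0775    ]
expected [np.float64(0.6284525829397596), np.float64(0.11650478070891365)]
```

Against the housing, the cover is off by about (+1, +3.3) mm at both the wide end and the nose, and its yaw matches. I'll correct that and lower 2.5 mm.

arm_command(
  deltas=[
    [[-0.05, -0.15, -0.1, 0, 0, 0], [-0.05, -0.18, -0.15, 0, 0, 0], [0, 0, 0, 0, 0, 0], [0, 0, 0, 0, 0, 0], [0, 0, 0, 0, 0, 0], [0, 0, 0, 0, 0, 0], [0, 0, 0, 0, 0, 0], [0, 0, 0, 0, 0, 0]],
  ],
)

```text
t: 12.55
tool_pos: [0.5476, 0.1522, 0.0822]
orientation: [0.693, 3.064, 0.0]
force: [-0.5, 1.2, -2.1]
opening: 0.0232
gripper_force: 45.0
```

```bash
python3 - <<'E'
from h import *
st()
im=eyes.read_camera('wrist'); s=eyes.read_camera('scene'); t=eyes.read_camera('top')
A=cv2.resize(im[135:185,195:325],None,fx=6,fy=6,interpolation=cv2.INTER_CUBIC)
B=cv2.resize(s[240:280,228:284],None,fx=7,fy=7,interpolation=cv2.INTER_CUBIC)
C=cv2.resize(t[145:200,200:253],(388,280),interpolation=cv2.INTER_CUBIC)
cv2.imwrite('pics/m5.png',np.vstack([A,np.hstack([B,C])]))
E
```

```text
t 12.55 pos [0.5476 0.1522 0.0822] yaw y 64.52 z [ 1.e-04  0.e+00 -1.e+00] F [-0.5   1.16 -2.1 ] op 0.0232 gf 45.0 q [ 0.18  0.15  1.72  0.    1.27 -0.95]
```

View pics/m5.png

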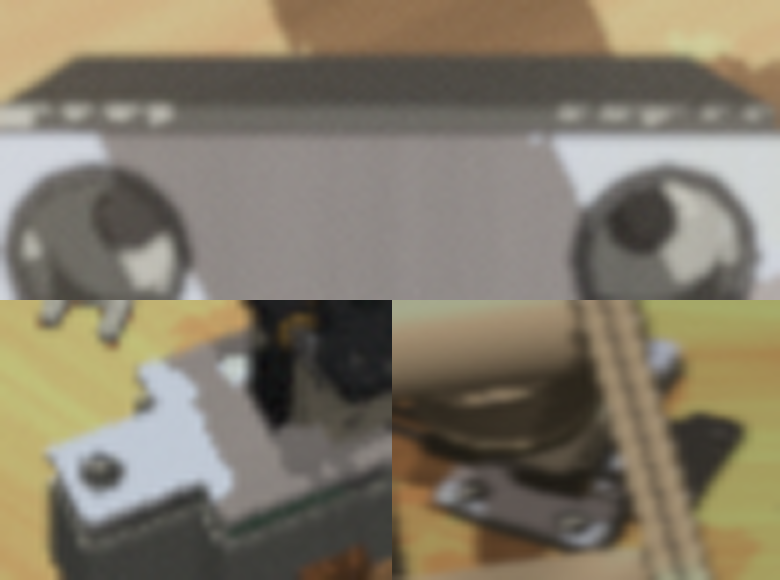

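```bash
python3 - <<'E'
from h import *
c=cam('wrist'); W=lambda u,v:(195+(u+.5)/6-.5,135+(v+.5)/6-.5)
h=[ray('wrist',W(*p),.055,c) for p in[(641,216),(126,213)]]
a=-.4486; e=np.array([np.cos(a),np.sin(a)]); n=np.array([-e[1],e[0]])
for z in(.0745,.0755,.077):
  k=[ray('wrist',W(*p),z,c) for p in[(664,255),(98,250)]]
  print(z,[((q-g)[:2]@e*1e3,(q-g)[:2]@n*1e3) for q,g in zip(k,h)],np.linalg.norm(k[0]-k[1]))
print(np.linalg.norm(h[0]-h[1]))
# scene nose: B crop cover hole ring (101,471-300)
B=lambda u,v:(228+(u+.5)/7-.5,240+(v+.5)/7-.5)
q=ray('scene',B(101,171),.075)[:2]; g=np.array([.5635,.1452])+.07*np.array([np.cos(-.4502),np.sin(-.4502)])
print('nose',(q-g)@e*1e3,(q-g)@n*1e3)
E
```

```text
0.0745 [(np.float64(0.11078670891284818), np.float64(-0.4357538633772171)), (np.float64(-0.06506561134485879), np.float64(-0.1502247811772257))] 0.05651666285502483
0.0755 [(np.float64(-0.10856399653562221), np.float64(-0.5986939754360774)), (np.float64(-0.2828250992519632), np.float64(0.0084172978401551))] 0.056195076727229086
0.077 [(np.float64(-0.4375900547082398), np.float64(-0.8431041435242946)), (np.float64(-0.6094643311126259), np.float64(0.24638041636623884))] 0.05571269753553554
0.056801594915934187
nose 0.026106208163216297 -0.20252951025950813
```

All three holes agree to under 0.6 mm and the underside is about 15 mm above the rim. The cover is settled, so I'm handing in.

```bash
python3 -c "
from h import *
st();print(ticket.close_job())"
```

```text
t 12.7 pos [0.5475 0.1522 0.0822] yaw y 64.52 z [ 0.  0. -1.] F [ 0.6  -0.09 -1.49] op 0.0236 gf 45.0 q [ 0.18  0.15  1.72  0.    1.27 -0.95]
the job is handed in; nothing more can be done
None
```

The press lever was pushed to its stop and sprang back up, and the job is handed in with the cover held level about 15 mm above the housing rim, its three holes within about 0.6 mm of the threaded ones.

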